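# Pack and pin the transit case

### The job

Pack the order: lay every small amber flask and kraft carton that is set out flat in the open transit case, one to a bay and down between the ribs so that nothing stands above the rim, and then close the lid. Then lock it with the pin from the wooden block: stand the pin in the hole of the hasp, swing the lock lever until the hidden cross-hole in the shaft comes under it, and push the pin fully home. Leave the tumbler, the tape dispenser and the reel where they are.

Things in the scene. Friction and masses are not known exactly. Their poses are not given: they have to be found in the camera images.
- case: The open black transit case, fixed: 150 mm deep (own x) x 321 mm wide (own y), rim 60 mm above its underside, walls 8 mm, floor 8 mm up. Origin at the centre of its underside; own x points from the front (the lock) to the hinged back. Five ribs 18 mm high run front to back and leave four bays. Goods lie in them lengthwise; one left lying on the ribs stands above the rim and stops the lid.
- bay0 (a point): Centre of the floor of the bay at the case's -y side (case y = -103.5 mm), 8 mm above the table; axes as the case. Each bay is 134 mm long (case x) x 52 mm wide (case y). The ribs beside it are 17 mm wide, 23 mm next to the case's end walls.
- bay1 (a point): Centre of the floor of the next bay (case y = -34.5 mm), axes as the case.
- bay2 (a point): Centre of the floor of the third bay (case y = +34.5 mm), axes as the case.
- bay3 (a point): Centre of the floor of the bay at the case's +y side (case y = +103.5 mm), axes as the case.
- lid (a joint): Angle of the lid about its hinge in rad: 0 closed on the rim, 1.57 upright, 1.75 wide open. The hinge is stiff: the lid stays where it is left and about 5 N at its edge moves it. It closes by pushing its outer (back) face over towards the robot and then down onto the rim.
- lid_hinge (a point): Fixed point on the hinge line, middle of the back rim (case x = +75 mm, z = 60 mm); the line runs along case y. The lid is a 10 mm board, 150 mm from hinge to front edge, 321 mm wide, its underside in the plane of the hinge line; closed, its top is 70 mm above the table.
- lid_push (a point): Point on the lid's outer face on its middle line, 120 mm from the hinge line; moves with the lid, its z axis is the outward normal of that face.
- hasp (a point): Centre of the 10 mm hole in the hasp, on its upper face: a steel tongue 6 mm thick and 30 mm wide that sticks out 41 mm from the middle of the lid's front edge. Moves with the lid. Lid closed: the tongue lies on the lock block, the hole right above lock_hole, 66 mm above the table.
- lock_hole (a point): Mouth of the upright 9 mm pin hole in the top of the lock's middle block (36 x 36 mm, top 60 mm above the table) on the front of the case; case x = -93 mm, y = 0; axes as the case. 10 mm below the mouth lies the top of the lock shaft, which shuts the hole off unless the shaft's cross-hole (10 mm, straight through it, unseen inside the block) stands upright.
- lever (a joint): Lock lever's angle in rad: 0 upright, negative leaning to the front, positive to the back; stops at -1.1 and 1.1. It turns the shaft against friction (about 2 N at the ball) and stays put. It is clamped on the shaft at an unknown angle to the cross-hole: the hole is upright at one lever angle between -0.35 and 0.6, to within about 0.15. A pin in the cross-hole blocks the lever.
- lever_axis (a point): Centre of the lever's hub on the axis of the 24 mm steel shaft, at the case's +y end (case x = -93 mm, y = +177 mm, z = 38 mm); axes as the case. The shaft lies along case y through the middle block and two end housings, whose fronts are at case x = -111 mm and tops at 58 mm.
- lever_ball (a point): Centre of the black ball (28 mm across) on the lever's end, 80 mm from the shaft's axis, beyond the case's +y end; axes of the lever (z from shaft to ball). Held from above with the fingers closing along case y it can be swung over, the tool staying upright.
- pin: Lock pin, upright in the wooden block at first: shank 8 mm thick, 56 mm long, tapered tip; round black head 20 mm across, 24 mm high; 55 g. Origin at the tip, own z to the head. On the blocking shaft it stands by itself, tip 10 mm below lock_hole; over the cross-hole it drops to about 40 mm, onto a sprung detent. A push of about 10 N sends it home: head on the hasp, tip 50 mm below.
- pin_block: The wooden pin block, fixed: 46 mm (own x) x 90 mm (own y) x 34 mm high, origin at the centre of its underside. Two holes 10 mm wide and 30 mm deep at own y = -22 mm (the pin) and +22 mm (empty).
- flask_a: A small amber glass flask bottle lying flat, neck along its own +x: 100 mm long in all (body 72 x 42 x 38 mm, then neck and cap 25 mm across), about 220 g. Origin at its centre: midway along the length, 19 mm above its underside. Not present in every start (then None). Grip the body across its 42 mm width (own y).
- flask_b: A small amber glass flask bottle lying flat, neck along its own +x: 100 mm long in all (body 72 x 42 x 38 mm, then neck and cap 25 mm across), about 220 g. Origin at its centre: midway along the length, 19 mm above its underside. Not present in every start (then None). Grip the body across its 42 mm width (own y).
- carton_a: A plain kraft carton lying flat, 100 mm long (own x) x 42 mm wide (own y) x 38 mm high, about 140 g. Origin at its centre: midway along the length, 19 mm above its underside. Not present in every start (then None).
- carton_b: A plain kraft carton lying flat, 100 mm long (own x) x 42 mm wide (own y) x 38 mm high, about 140 g. Origin at its centre: midway along the length, 19 mm above its underside. Not present in every start (then None).
- tumbler: A copper tumbler, 68 mm across and 82 mm high, origin at the centre of its underside. Not part of the order.
- tape_dispenser: A black desk tape dispenser, 60 x 150 mm, 106 mm high with its roll, origin at the centre of its underside. Not part of the order.
- reel: A cardboard reel lying flat, 90 mm across, 32 mm high, origin at the centre of its underside. Not part of the order.

How it is judged:
By the outcome, as a careful person would: the job done as asked, in the order asked, and still so for the second after the job is handed in, with the robot touching nothing.
Of flask_a, flask_b, carton_a, carton_b only 3 to 4 are there at a start; the rules pass over those that are not, and their reading is None.
At some moment in a run one of flask_a, flask_b, carton_a, carton_b may be knocked a few centimetres aside while the robot is not near it.
It also fails if it takes over 210 s, if anything falls off the work surface, if the arm or the gripper's body presses on something with over 40 N, if the wrist force passes 120 N, or if a joint passes its speed limit or range.

### The arm

A 6-joint arm with a two-finger parallel gripper is mounted at the origin on the work surface. World frame = base frame: x ahead of the robot, y to its left, z up, the work surface at z = 0. Lengths are in mm, angles in rad, forces in N, time in s.
With the tool pointing down it reaches from about 375 to 925 mm from the base axis. Payload 5.7 kg.
Tool frame: the origin (TCP) lies on the mounting face of the last link; the fingertips stand 182 mm ahead of it and the grasp point (between the pads) lies 163 mm ahead of it; z points along the fingers, y is the line along which they close (so a half turn about z gives the same grasp; the last joint's range is limited). The gripper opens to 88 mm and grips with 3 to 60 N. Pads are 20 mm wide; open, the fingers measure 115 mm over their backs; the gripper's body (75 mm by 178 mm) begins 61 mm behind the grasp point.
Start: joints at [-1.273, 0.359, 1.51, -0, 1.272, -0.115], TCP at [240.693, -549.593, 404.623] pointing down, gripper open.
Joint ranges: [-2.97, 2.97], [-1.01, 2.36], [0.21, 2.38], [-0.96, 4.11], [0.2, 2.71], [-2.98, 2.98]. Speed limits (rad/s): [2.39, 2.39, 3.14, 3.14, 3.14, 3.14].

### API

Orientations are given as a unit quaternion [w, x, y, z].
In Python, from plant import manip gives the robot as it stands. The module is installed in compiled form; this text tells all that it offers.
- The arm moves only by the shell command python3 -m inch 'ROWS' [FORCE]. ROWS is JSON, a list of rows, each a list of 3 entries, a list of its own where there are three numbers: the shift along the tool's x, y, z in mm, then the turn, a rotation vector about the tool's x, y, z in rad, then the opening, from -1 (shut) to 1 (fully open). In form: [[[dx, dy, dz], [wx, wy, wz], hand], ...]. A call has 1 to 12 rows; each row shifts and turns the commanded pose from where the row before left it, along the tool's axes as they then stand; what a row does not reach is not made up. A row lasts 1/10 s, in which the tool goes at most 50 mm and 8.59 degrees, less where a joint would pass 70% of its speed; a pose out of reach is approached as far as the arm can. A call with a gripper value outside its range is refused whole. The fingers move at their own pace and stop on an object; FORCE is the grip in N (left out, the last holds). Time passes only in rows, so rows that do not move let the fingers close. It gives the time, the measured TCP pose, the force, the opening and the grip force at its end, in the units of the state.
- manip.sense(): the state, without advancing time (a new reading comes with each control period).
- manip.camera(name): name is "side" or "top"; returns a dict with "image" (384x512x3 uint8, red, green, blue), "range_z" (384x512 float32, mm along the optical axis (not along the pixel's ray), 0 where there is no reading), "camera_matrix" (3x3 intrinsics, pixels), "k1" (the pictures are not rectified: a ray, as slopes to the right and down, at radius r is drawn at 1 + k1 r^2 times it, then the intrinsics apply), "rvec" (rotation vector, rad) and "tvec" (3), from world to camera coordinates, as OpenCV has them. Camera axes: x right, y down, z forward; pixel columns grow to the right and rows downward; lengths in mm; the calibration is good to about 2 mm. A picture is of the moment at which its call begins.
- manip.finish_job(): hands the job in; it is judged then, once.
The state is a dict: "time": time; "joints": joint angles; "joint_velocities": joint speeds; "joint_efforts": joint torques, N m; "tool_pos": TCP position; "ee_rot": TCP orientation; "ft_force": force on the tool from outside, world axes, zero at the start; "ft_torque": the same for the moment, N m; "finger_gap": finger opening in mm; "grasp_force": force on a finger pad.
Only numpy, scipy, OpenCV 4.12 (cv2) and the standard library are available. Lean on these libraries where they do the work, as an engineer would, in place of code of your own. Each camera call takes 0.05 s, during which the arm holds its last target. There are 200 camera calls.

## Working session

There is one attempt and no reset: what is moved stays moved. The work goes in short steps, Python scripts to look and compute and a shell command to move; the robot and the scene stay as the last step left them, time stands still between calls to the robot, and variables do not carry over. Pictures are saved under pics/ and viewed, at most 14 in all, crops included, and the job is handed in when it is done.

```bash
mkdir -p pics; cat > h.py <<'E'
import numpy as np, cv2
from plant import manip
from scipy.spatial.transform import Rotation as R
def grab(n):
    c=manip.camera(n); np.savez(f'{n}.npz',**{k:np.asarray(v) for k,v in c.items()}); return c
def load(n): return dict(np.load(f'{n}.npz'))
def cloud(c):
    K=c['camera_matrix']; h,w=c['range_z'].shape
    u,v=np.meshgrid(np.arange(w,dtype=float),np.arange(h,dtype=float))
    p=cv2.undistortPoints(np.stack([u,v],-1).reshape(-1,1,2),K,np.array([float(c['k1']),0,0,0])).reshape(h,w,2)
    z=c['range_z'].astype(float)
    P=np.dstack([p[...,0]*z,p[...,1]*z,z])
    Rm=cv2.Rodrigues(np.asarray(c['rvec'],float))[0]
    W=(P-np.asarray(c['tvec'],float).reshape(3))@Rm
    W[z==0]=np.nan
    return W
def proj(c,X):
    return cv2.projectPoints(np.asarray(X,float).reshape(-1,1,3),np.asarray(c['rvec'],float),np.asarray(c['tvec'],float),c['camera_matrix'],np.array([float(c['k1']),0,0,0]))[0].reshape(-1,2)
def save(c,name,crop=None,s=1):
    im=c['image'][...,::-1]
    if crop: u0,v0,u1,v1=crop; im=im[v0:v1,u0:u1]
    cv2.imwrite(f'pics/{name}.png',cv2.resize(im,None,fx=s,fy=s,interpolation=cv2.INTER_CUBIC))
E
python3 - <<'E'
from h import *
for n in('top','side'):
    c=grab(n); save(c,n+'0',s=1.5); print(n,c['camera_matrix'],c['k1'],c['rvec'],c['tvec'])
s=manip.sense();print(s['time'],s['tool_pos'],s['ee_rot'],R.from_quat(np.roll(s['ee_rot'],-1)).as_matrix())
E
```

```text
top [[464.45164952   0.         252.6244372 ]
 [  0.         464.45164952 193.10629974]
 [  0.           0.           1.        ]] -0.07460485659747085 [ 2.15781172 -2.11810175  0.18153291] [ -18.17268054  553.33112004 1381.93724742]
side [[454.66004684   0.         254.75466887]
 [  0.         454.66004684 194.77095306]
 [  0.           0.           1.        ]] -0.0011821271842489462 [ 0.54679003 -2.71808176  1.16911267] [ 487.51065452  221.72701854 1034.85989354]
0.1 [ 240.59342742 -549.29160838  403.92041312] [-8.03047660e-04  9.78775660e-01  2.04933051e-01 -8.78476509e-05] [[ 9.16004873e-01  4.01166824e-01 -5.01108300e-04]
 [ 4.01167106e-01 -9.16003599e-01  1.53600123e-03]
 [ 1.57175730e-04 -1.60801278e-03 -9.99998695e-01]]
```

View pics/top0.png

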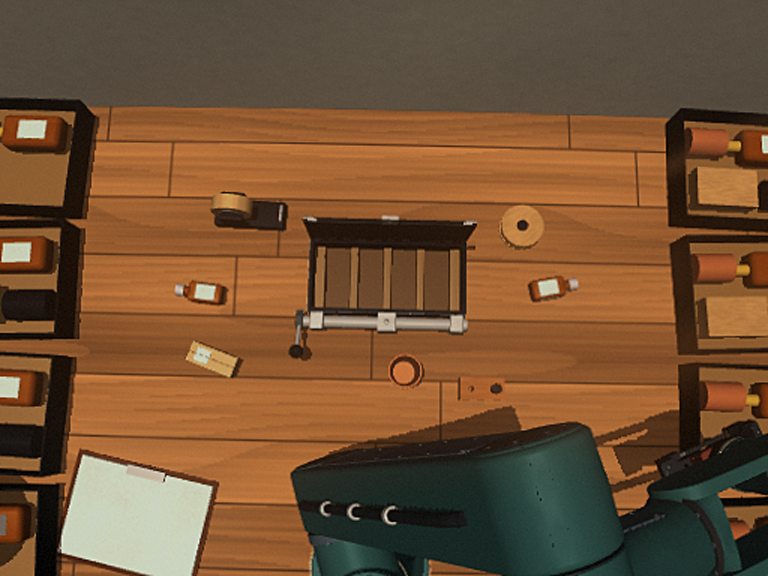

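View pics/side0.png

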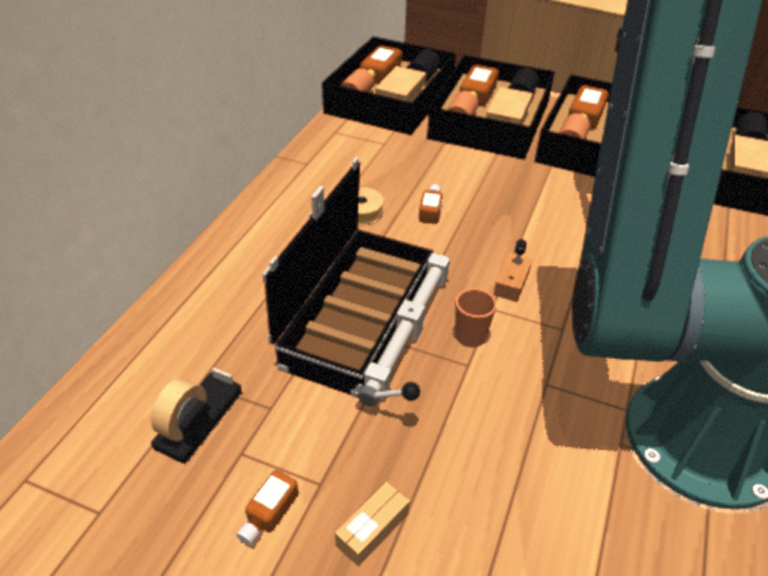

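Top: the case is centred at about (388,275), with flasks at (205,292) and (550,288), a carton at (212,358), the tumbler at (405,370), and the pin block at (482,388) with the pin on the right at (497,388). The side view agrees: the lever leans to the front. A fourth item may be hidden under the arm.

```bash
cat >> h.py <<'E'
def blob(W,box,zlo,zhi,inner=None):
    u0,v0,u1,v1=box; P=W[v0:v1,u0:u1].reshape(-1,3); P=P[(P[:,2]>zlo)&(P[:,2]<zhi)]
    r=cv2.minAreaRect(P[:,:2].astype(np.float32)); return P,r
E
python3 - <<'E'
from h import *
c=load('top');W=cloud(c)
def b(n,box,lo,hi):
    box=[int(x/1.5) for x in box]
    P,r=blob(W,box,lo,hi); print(n,len(P),'mean',P.mean(0).round(1),'rect',np.round(r[0],1),np.round(r[1],1),round(r[2],1),'z95',np.percentile(P[:,2],95).round(1))
b('table',(240,330,280,360),-50,50)
b('flaskL body',(165,270,240,315),27,60)
b('flaskL all',(165,270,240,315),12,60)
b('flaskR body',(515,265,590,310),27,60)
b('flaskR all',(515,265,590,310),12,60)
b('carton',(175,330,250,385),20,60)
b('block',(450,372,512,405),20,40)
b('pin',(450,372,512,405),45,100)
b('tumbler',(380,345,435,395),60,100)
b('case',(290,230,482,335),45,66)
b('lid',(290,205,490,240),75,300)
b('ball',(283,340,310,365),30,150)
b('disp',(200,185,295,235),20,150)
b('reel',(490,200,550,250),20,50)
# ribs, floor edges: frame fit
P=W[150:225,195:325]
E
```

```text
table 520 mean [4.406e+02 2.412e+02 1.000e-01] rect [440.8 241.9] [60.6 81.8] 1.5 z95 5.3
flaskL body 358 mean [543.2 358.7  36.3] rect [545.  367.9] [101.7  43.4] 83.7 z95 42.5
flaskL all 403 mean [542.5 358.9  34.6] rect [545.  367.3] [102.9  43.4] 83.5 z95 42.1
flaskR body 334 mean [ 566.4 -363.2   36.2] rect [ 568.6 -371.6] [42.9 98.3] 11.6 z95 42.4
flaskR all 381 mean [ 566.1 -364.6   34.5] rect [ 568.9 -373. ] [ 42.9 100.9] 11.6 z95 42.3
carton 468 mean [407.  329.6  38. ] rect [407.7 330.8] [102.6  42.3] 70.5 z95 43.9
block 402 mean [ 358.1 -214.9   33.8] rect [ 358.2 -218.2] [45.7 89.1] 0.7 z95 38.6
pin 46 mean [ 357.9 -240.5   81.8] rect [ 358.6 -241.1] [17.8 19.3] 1.8 z95 87.9
tumbler 130 mean [390.3 -62.4  78.2] rect [388.  -61.8] [64.8 64.8] 0.8 z95 85.1
case 1889 mean [538.7 -15.9  55.9] rect [561.3 -11.8] [196.5 348.3] 1.2 z95 63.5
lid 1479 mean [651.7 -22.3 166.6] rect [653.4 -23.1] [ 13.6 322.2] 0.0 z95 219.8
ball 83 mean [423.7 154.1  89.4] rect [426.2 151.6] [25.7 38.7] 66.0 z95 98.8
disp 829 mean [712.  273.2  59.1] rect [716.8 269.6] [147.6  61.1] 85.6 z95 105.8
reel 622 mean [ 699.6 -307.9   32.1] rect [ 699.7 -308.8] [88.1 89.6] 20.4 z95 37.3
```

```bash
python3 - <<'E'
from h import *
from scipy.optimize import minimize
c=load('top');W=cloud(c)
P=W[140:228,185:335].reshape(-1,3);P=P[np.isfinite(P[:,2])&(P[:,2]<75)]
def hm(x,y):
    z=np.full(x.shape,np.nan)
    ins=(abs(x)<75)&(abs(y)<160.5); z[ins]=60
    inn=(abs(x)<67)&(abs(y)<152.5); z[inn]=26
    for b in(-103.5,-34.5,34.5,103.5): z[inn&(abs(y-b)<26)]=8
    z[(abs(x+93)<18)&(abs(y)<18)]=60
    z[(x<75)&(x>-75)&(abs(y)>162)]=0; z[(x<-125)]=0
    return z
def cost(p):
    cx,cy,t=p; d=P[:,:2]-[cx,cy]; x=d@[np.cos(t),np.sin(t)]; y=d@[-np.sin(t),np.cos(t)]
    m=(x<70)&(x>-135)&(abs(y)<175)&((abs(y)<150)|(x>-72))
    e=np.abs(P[m,2]-hm(x[m],y[m])); e=e[np.isfinite(e)]; return np.minimum(e,12).sum()/e.size
best=min((cost((cx,cy,t)),cx,cy,t) for cx in range(545,600,3) for cy in range(-35,-5,3) for t in np.radians(np.arange(-4,4.1,1)))
print(best)
r=minimize(cost,best[1:],method='Nelder-Mead',options=dict(initial_simplex=[best[1:],np.add(best[1:],(3,0,0)),np.add(best[1:],(0,3,0)),np.add(best[1:],(0,0,.02))]));print(r.x,r.fun)
cx,cy,t=r.x;cs=lambda x,y,z:[cx+x*np.cos(t)-y*np.sin(t),cy+x*np.sin(t)+y*np.cos(t),z]
X=[cs(-75,-160.5,60),cs(-75,160.5,60),cs(75,160.5,60),cs(75,-160.5,60),cs(-93,0,60),cs(-93,177,38),*[cs(0,b,8) for b in(-103.5,-34.5,34.5,103.5)]]
print(np.round(X,1))
L=W[130:165,190:330].reshape(-1,3);L=L[np.isfinite(L[:,2])&(L[:,2]>80)]
d=L[:,:2]-[cx,cy];lx=d@[np.cos(t),np.sin(t)];ly=d@[-np.sin(t),np.cos(t)]
print('lid y',np.percentile(ly,[1,50,99]),'x',np.percentile(lx,[1,50,99]),'fit',np.polyfit(L[:,2],lx,1))
B=W[220:245,185:208].reshape(-1,3);B=B[np.isfinite(B[:,2])&(B[:,2]>75)]
d=B[:,:2]-[cx,cy];print('ball case xyz',np.median(d@[np.cos(t),np.sin(t)]),np.median(d@[-np.sin(t),np.cos(t)]),B[:,2].max(),np.median(B[:,2]))
im=c['image'].copy(); im=cv2.resize(im,None,fx=5,fy=5)
uv=proj(c,X)*5+2
for p in uv: cv2.drawMarker(im,tuple(int(q) for q in p),(0,255,0),0,16,2)
cv2.imwrite('pics/case.png',im[700:1230,930:1680,::-1])
E
```

```text
(np.float64(3.3127821647437563), 581, -23, np.float64(0.0))
[ 5.80260467e+02 -2.28430333e+01 -3.38463126e-03] 3.268410905487853
[[ 504.7 -183.1   60. ]
 [ 505.8  137.9   60. ]
 [ 655.8  137.4   60. ]
 [ 654.7 -183.6   60. ]
 [ 487.3  -22.5   60. ]
 [ 487.9  154.5   38. ]
 [ 579.9 -126.3    8. ]
 [ 580.1  -57.3    8. ]
 [ 580.4   11.7    8. ]
 [ 580.6   80.7    8. ]]
lid y [-157.35886802   -0.65573377  156.18639846] x [67.23574848 70.9802413  78.42101248] fit [-1.01992151e-02  7.30742638e+01]
ball case xyz -159.83995979706305 175.89632287637875 101.7622202185728 92.13148262301894
```

View pics/case.png

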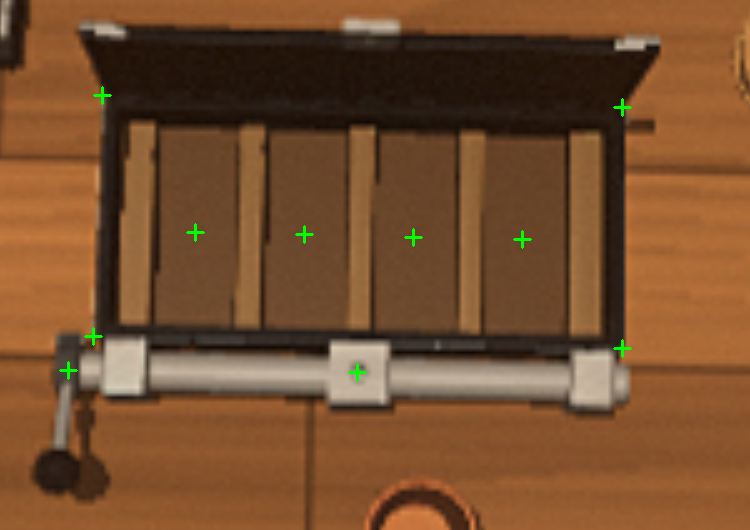

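The overlay crosses sit on the bay centres, the lock hole and the rim corners, so the case is at (580,-23) with yaw about 0. The lever leans to about -1.0. Now a helper that works out tool-frame moves, starting with the right-hand flask.

```bash
cat >> h.py <<'E'
def plan(x,y,z,yaw,quiet=False):
    """shift in present tool axes, then turn (tool axes); tool pointing down with tool x at yaw deg"""
    s=manip.sense(); M=R.from_quat(np.roll(s['ee_rot'],-1))
    a=np.radians(yaw); T=R.from_matrix(np.array([[np.cos(a),np.sin(a),0],[np.sin(a),-np.cos(a),0],[0,0,-1]]).T if 0 else np.column_stack([[np.cos(a),np.sin(a),0],[np.sin(a),-np.cos(a),0],[0,0,-1]]))
    d=np.array([x,y,z])-s['tool_pos']
    print('shift',M.inv().apply(d).round(1),'turn',(M.inv()*T).as_rotvec().round(4),'shift after turn',T.inv().apply(d).round(1))
    print('t',round(s['time'],2),'pos',np.round(s['tool_pos'],1),'F',np.round(s['ft_force'],1),'gap',round(s['finger_gap'],1),'g',round(s['grasp_force'],1),'j6',round(s['joints'][5],2))
E
python3 -c "
from h import *
plan(566,-359,330,101.6)"
```

```text
shift [374.4 -43.6  74. ] turn [-1.2000e-03 -1.2000e-03 -1.3605e+00] shift after turn [121.  357.   73.9]
t 0.1 pos [ 240.6 -549.3  403.9] F [-0.1 -0.1  0.1] gap 87.8 g 0.0 j6 -0.12
```

```bash
python3 -m inch '[[[37.4,-4.4,7.4],[0,0,-0.136],0.6],[[47,-5.5,9],[0,0,0],0.6],[[47,-5.5,9],[0,0,0],0.6],[[47,-5.5,9],[0,0,0],0.6],[[47,-5.5,9],[0,0,0],0.6],[[47,-5.5,9],[0,0,0],0.6],[[47,-5.5,9],[0,0,0],0.6],[[47,-5.5,9],[0,0,0],0.6]]' 20; python3 -m inch '[[[0,0,0],[0,0,-0.136],0.6],[[0,0,0],[0,0,-0.136],0.6],[[0,0,0],[0,0,-0.136],0.6],[[0,0,0],[0,0,-0.136],0.6],[[0,0,0],[0,0,-0.136],0.6],[[0,0,0],[0,0,-0.136],0.6],[[0,0,0],[0,0,-0.136],0.6],[[0,0,0],[0,0,-0.136],0.6],[[0,0,0],[0,0,-0.136],0.6],[[0,0,0],[0,0,0],0.6]]'; python3 -c "
from h import *
plan(566,-359,203,101.6)
c=grab('top');save(c,'top1',s=1.5)"
```

```text
time: 0.9
tool_pos: [535.0, -324.5, 333.5]
ee_rot: [-0.0, 0.963, 0.271, -0.0]
ft_force: [0.3, -0.3, 0.3]
finger_gap: 70.3
grasp_force: 0.0
time: 1.9
tool_pos: [533.6, -325.9, 333.8]
ee_rot: [-0.001, 0.632, 0.775, 0.0]
ft_force: [0.2, -0.2, -1.4]
finger_gap: 70.2
grasp_force: 0.0
shift [-39.   25.1 130.7] turn [-0.0007 -0.0008  0.0008] shift after turn [-38.9  25.1 130.8]
t 1.9 pos [ 533.6 -325.9  333.8] F [ 0.2 -0.2 -1.4] gap 70.2 g 0.0 j6 -0.86
```

View pics/top1.png

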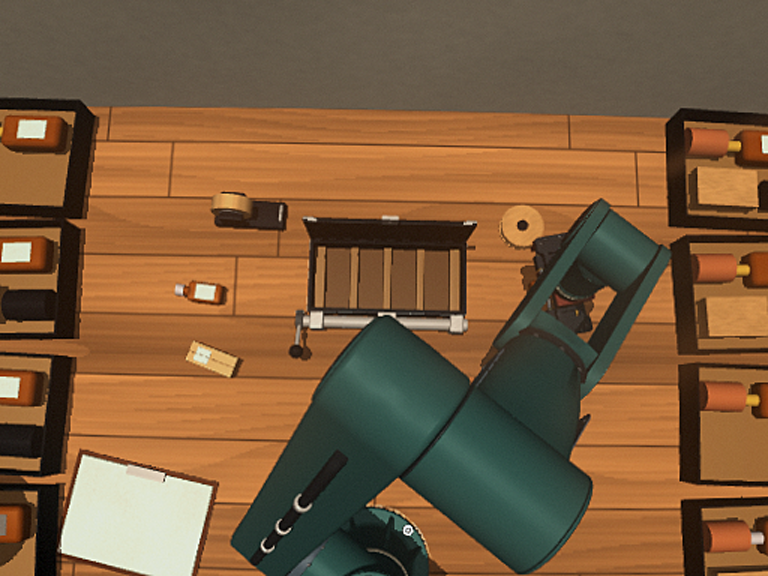

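The area the arm was hiding is clear wood, so there are three goods. Descending onto the right-hand flask.

```bash
python3 -m inch '[[[-39,25,0],[0,0,0],0.6],[[0,0,40],[0,0,0],0.6],[[0,0,30],[0,0,0],0.6],[[0,0,30],[0,0,0],0.6],[[0,0,20],[0,0,0],0.6],[[0,0,11],[0,0,0],0.6],[[0,0,0],[0,0,0],0.6],[[0,0,0],[0,0,0],-1],[[0,0,0],[0,0,0],-1],[[0,0,0],[0,0,0],-1],[[0,0,0],[0,0,0],-1],[[0,0,0],[0,0,0],-1]]' 20; python3 -c "
from h import *
plan(566,-359,330,101.6)"
```

```text
time: 3.15
tool_pos: [566.7, -359.5, 204.4]
ee_rot: [0.001, 0.632, 0.775, 0.0]
ft_force: [0.8, 0.6, 4.8]
finger_gap: 41.8
grasp_force: 20.0
shift [   0.5   -0.3 -125.6] turn [ 0.0016  0.0014 -0.0006] shift after turn [   0.6   -0.5 -125.6]
t 3.15 pos [ 566.7 -359.5  204.4] F [0.8 0.6 4.8] gap 41.8 g 20.0 j6 -0.87
```

```bash
python3 -m inch '[[[0,0,-40],[0,0,0],-1],[[0,0,-46],[0,0,0],-1],[[0,0,-40],[0,0,-0.137],-1],[[0,0,0],[0,0,-0.137],-1],[[0,0,0],[0,0,-0.137],-1],[[0,0,0],[0,0,-0.137],-1],[[0,0,0],[0,0,-0.137],-1],[[0,0,0],[0,0,-0.137],-1],[[0,0,0],[0,0,-0.137],-1],[[0,0,0],[0,0,-0.137],-1],[[0,0,0],[0,0,-0.137],-1],[[0,0,0],[0,0,-0.137],-1]]'; python3 -c "
from h import *
plan(560,-126.3,330,179.8)"
```

```text
time: 4.35
tool_pos: [565.7, -359.0, 328.7]
ee_rot: [-0.001, -0.003, 1.0, 0.0]
ft_force: [0.6, -0.2, -2.6]
finger_gap: 42.3
grasp_force: 20.0
shift [  4.1 232.7  -1.1] turn [ 0.0009 -0.0013  0.0103] shift after turn [  6.5 232.7  -1.3]
t 4.35 pos [ 565.7 -359.   328.7] F [ 0.6 -0.2 -2.6] gap 42.3 g 20.0 j6 -2.25
```

```bash
python3 -m inch '[[[0.8,46.5,0],[0,0,0.01],-1],[[1.2,46.5,0],[0,0,0],-1],[[1.2,46.5,0],[0,0,0],-1],[[1.2,46.5,0],[0,0,0],-1],[[1.2,46.5,0],[0,0,0],-1],[[0,0,35],[0,0,0],-1],[[0,0,25],[0,0,0],-1],[[0,0,0],[0,0,0],-1],[[0,0,0],[0,0,0],-1]]'; python3 -c "
from h import *
plan(560,-126.3,213,179.8)"
```

```text
time: 5.25
tool_pos: [561.9, -126.7, 269.1]
ee_rot: [-0.001, 0.004, 1.0, 0.0]
ft_force: [-0.2, -0.4, -2.3]
finger_gap: 42.0
grasp_force: 20.0
shift [ 1.8  0.4 56.1] turn [ 0.0006 -0.0015 -0.0054] shift after turn [ 1.9  0.4 56.1]
t 5.25 pos [ 561.9 -126.7  269.1] F [-0.2 -0.4 -2.3] gap 42.0 g 20.0 j6 -1.9
```

```bash
python3 -m inch '[[[1.8,0.4,20],[0,0,-0.005],-1],[[0,0,15],[0,0,0],-1],[[0,0,10],[0,0,0],-1],[[0,0,7],[0,0,0],-1],[[0,0,4],[0,0,0],-1],[[0,0,0],[0,0,0],-1],[[0,0,0],[0,0,0],-1]]'; python3 -c "
from h import *
plan(560,-126.3,213,179.8)"
```

```text
time: 5.95
tool_pos: [560.6, -126.5, 213.7]
ee_rot: [0.0, 0.002, 1.0, -0.0]
ft_force: [0.0, 0.5, -1.5]
finger_gap: 41.9
grasp_force: 20.0
shift [0.6 0.1 0.7] turn [-0.0002  0.0007 -0.0004] shift after turn [0.6 0.1 0.7]
t 5.95 pos [ 560.6 -126.5  213.7] F [ 0.   0.5 -1.5] gap 41.9 g 20.0 j6 -1.91
```

```bash
python3 -m inch '[[[0,0,0.7],[0,0,0],-1],[[0,0,0],[0,0,0],0.3],[[0,0,0],[0,0,0],0.3],[[0,0,0],[0,0,0],0.3],[[0,0,-20],[0,0,0],0.3],[[0,0,-40],[0,0,0],0.3],[[0,0,-46],[0,0,0],0.3],[[0,46,-20],[0,0,0],0.6],[[0,46,0],[0,0,0],0.6],[[0,46,0],[0,0,0],0.6],[[0,0,0],[0,0,0],0.6]]'; python3 - <<'E'
from h import *
c=grab('top');W=cloud(c)
for n,box in(('flaskL',(165,270,240,315)),('carton',(175,330,250,385)),('flask in bay0',(420,240,468,308))):
    P,r=blob(W,[int(x/1.5) for x in box],30 if n[-1]=='0' else 20,59);print(n,len(P),np.round(r[0],1),np.round(r[1],1),round(r[2],1),np.percentile(P[:,2],[50,95]))
save(c,'top2',crop=(100,120,340,260),s=3)
plan(543.5,354,330,83.7)
E
```

```text
time: 7.05
tool_pos: [560.2, 16.0, 339.0]
ee_rot: [0.0, -0.0, 1.0, 0.001]
ft_force: [0.1, -0.5, -0.6]
finger_gap: 70.4
grasp_force: 0.0
flaskL 381 [544.9 367.7] [103.5  43.3] 84.8 [36.33897146 42.54847513]
carton 469 [407.7 331. ] [102.1  42.6] 70.2 [38.38510855 43.11910503]
flask in bay0 604 [ 588.1 -137.3] [ 92.7 133. ] 89.7 [44.16372722 57.8904502 ]
shift [ 16.8 340.1   9. ] turn [ 5.0000e-04 -1.0000e-04  1.6811e+00] shift after turn [336.1 -54.2   8.8]
t 7.1 pos [560.4  14.  338.8] F [ 0.4 -0.2 -0.2] gap 69.9 g 0.0 j6 -1.67
```

View pics/top2.png

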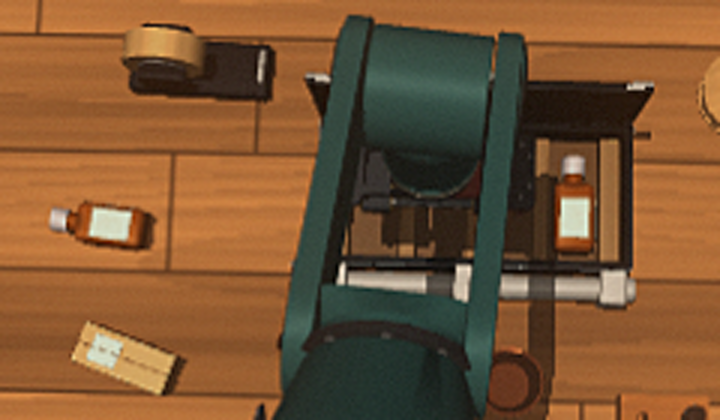

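The flask lies in bay 0 at crop (575,205), neck to the back. The left flask and the carton haven't moved, so the left flask is next.

```bash
python3 -m inch '[[[2.4,48.6,0],[0,0,0],0.6],[[2.4,48.6,0],[0,0,0],0.6],[[2.4,48.6,0],[0,0,0],0.6],[[2.4,48.6,0],[0,0,0],0.6],[[2.4,48.6,0],[0,0,0],0.6],[[2.4,48.6,0],[0,0,0],0.6],[[2.4,48.6,0],[0,0,0],0.6]]'; python3 -m inch '[[[0,0,0],[0,0,0.14],0.6],[[0,0,0],[0,0,0.14],0.6],[[0,0,0],[0,0,0.14],0.6],[[0,0,0],[0,0,0.14],0.6],[[0,0,0],[0,0,0.14],0.6],[[0,0,0],[0,0,0.14],0.6],[[0,0,0],[0,0,0.14],0.6],[[0,0,0],[0,0,0.14],0.6],[[0,0,0],[0,0,0.14],0.6],[[0,0,0],[0,0,0.14],0.6],[[0,0,0],[0,0,0.14],0.6],[[0,0,0],[0,0,0.14],0.6]]';  python3 -c "
from h import *
plan(543.5,354,203,84)"
```

```text
time: 7.8
tool_pos: [545.8, 352.5, 338.4]
ee_rot: [0.0, 0.002, 1.0, -0.0]
ft_force: [-0.3, -0.8, 0.4]
finger_gap: 70.1
grasp_force: 0.0
time: 9.0
tool_pos: [546.2, 350.4, 338.3]
ee_rot: [0.0, 0.748, 0.663, -0.0]
ft_force: [-0.5, -1.1, 0.1]
finger_gap: 70.4
grasp_force: 0.0
shift [  3.3  -3.2 135.3] turn [ 0.0001  0.0005 -0.0153] shift after turn [  3.3  -3.1 135.3]
t 9.0 pos [546.2 350.4 338.3] F [-0.5 -1.1  0.1] gap 70.4 g 0.0 j6 0.58
```

```bash
python3 -m inch '[[[3.3,-3.2,0],[0,0,-0.015],0.6],[[0,0,45],[0,0,0],0.6],[[0,0,35],[0,0,0],0.6],[[0,0,30],[0,0,0],0.6],[[0,0,15],[0,0,0],0.6],[[0,0,10],[0,0,0],0.6],[[0,0,0],[0,0,0],0.6],[[0,0,0],[0,0,0],-1],[[0,0,0],[0,0,0],-1],[[0,0,0],[0,0,0],-1],[[0,0,0],[0,0,0],-1],[[0,0,0],[0,0,0],-1]]' 20; python3 -m inch '[[[0,0,-40],[0,0,0],-1],[[0,0,-45],[0,0,0],-1],[[0,0,-40],[0,0,0.14],-1],[[0,0,0],[0,0,0.14],-1],[[0,0,0],[0,0,0.14],-1],[[0,0,0],[0,0,0.14],-1],[[0,0,0],[0,0,0.14],-1],[[0,0,0],[0,0,0.14],-1],[[0,0,0],[0,0,0.14],-1],[[0,0,0],[0,0,0.14],-1],[[0,0,0],[0,0,0.14],-1],[[0,0,0],[0,0,0.14],-1]]'; python3 -c "
from h import *
plan(560,80.5,330,-0.2)"
```

```text
time: 10.2
tool_pos: [543.0, 355.7, 204.6]
ee_rot: [0.0, 0.741, 0.672, 0.001]
ft_force: [0.9, 0.3, 5.0]
finger_gap: 41.9
grasp_force: 20.0
time: 11.4
tool_pos: [542.1, 355.3, 328.1]
ee_rot: [0.0, 0.999, 0.034, -0.001]
ft_force: [0.8, 0.6, -0.4]
finger_gap: 41.6
grasp_force: 20.0
shift [ -0.5 275.4  -1.8] turn [0.0004 0.0012 0.0707] shift after turn [ 18.9 274.7  -1.9]
t 11.4 pos [542.1 355.3 328.1] F [ 0.8  0.6 -0.4] gap 41.6 g 20.0 j6 1.98
```

```bash
python3 -m inch '[[[0,0,0],[0,0,0.071],-1],[[3.2,45.8,0],[0,0,0],-1],[[3.2,45.8,0],[0,0,0],-1],[[3.2,45.8,0],[0,0,0],-1],[[3.1,45.8,0],[0,0,0],-1],[[3.1,45.8,0],[0,0,0],-1],[[3.1,45.8,0],[0,0,0],-1],[[0,0,35],[0,0,0],-1],[[0,0,23],[0,0,0],-1],[[0,0,0],[0,0,0],-1],[[0,0,0],[0,0,0],-1]]'; python3 -c "
from h import *
plan(560,80.5,213,-0.2)"
```

```text
time: 12.5
tool_pos: [561.6, 80.8, 270.4]
ee_rot: [-0.0, 1.0, 0.001, -0.001]
ft_force: [0.8, -0.4, -1.3]
finger_gap: 41.5
grasp_force: 20.0
shift [-1.5  0.3 57.4] turn [-0.0001  0.0016  0.0055] shift after turn [-1.6  0.3 57.4]
t 12.5 pos [561.6  80.8 270.4] F [ 0.8 -0.4 -1.3] gap 41.5 g 20.0 j6 1.59
```

```bash
python3 -m inch '[[[-1.5,0.3,20],[0,0,0.005],-1],[[0,0,15],[0,0,0],-1],[[0,0,10],[0,0,0],-1],[[0,0,7],[0,0,0],-1],[[0,0,5.4],[0,0,0],-1],[[0,0,0],[0,0,0],-1],[[0,0,0],[0,0,0],-1],[[0,0,0],[0,0,0],0.3],[[0,0,0],[0,0,0],0.3],[[0,0,0],[0,0,0],0.3]]'; python3 -m inch '[[[0,0,-20],[0,0,0],0.3],[[0,0,-46],[0,0,0],0.3],[[0,0,-46],[0,0,0],0.3],[[0,-40,-16],[0,0,0],0.6],[[-25,-35,0],[0,0,0],0.6],[[-25,-35,0],[0,0,0],0.6],[[-25,-35,0],[0,0,0],0.6],[[-25,-35,0],[0,0,0],0.6],[[-25,-35,0],[0,0,0],0.6],[[-27,-35,0],[0,0,0],0.6]]'; python3 -m inch '[[[0,0,0],[0,0,-0.136],0.6],[[0,0,0],[0,0,-0.136],0.6],[[0,0,0],[0,0,-0.136],0.6],[[0,0,0],[0,0,-0.136],0.6],[[0,0,0],[0,0,-0.136],0.6],[[0,0,0],[0,0,-0.136],0.6],[[0,0,0],[0,0,-0.136],0.6],[[0,0,0],[0,0,-0.136],0.6],[[0,0,0],[0,0,-0.136],0.6],[[0,0,0],[0,0,0],0.6]]'; python3 -c "
from h import *
plan(407.7,331,203,70.3)
c=grab('top');save(c,'top3',crop=(60,110,400,330),s=2.3);c=grab('side');save(c,'side3',s=1.5)"
```

```text
time: 13.5
tool_pos: [560.6, 80.4, 213.5]
ee_rot: [-0.0, 1.0, -0.002, 0.0]
ft_force: [0.4, -0.1, 0.2]
finger_gap: 56.6
grasp_force: 0.0
time: 14.5
tool_pos: [408.2, 332.1, 341.5]
ee_rot: [-0.0, 1.0, -0.002, 0.0]
ft_force: [0.2, 0.6, -0.8]
finger_gap: 70.5
grasp_force: 0.0
time: 15.5
tool_pos: [409.2, 330.8, 341.3]
ee_rot: [-0.0, 0.819, 0.574, 0.0]
ft_force: [-0.1, 0.5, -0.0]
finger_gap: 70.2
grasp_force: 0.0
shift [ -0.3  -1.4 138.3] turn [ 0.0001 -0.0003 -0.005 ] shift after turn [ -0.3  -1.4 138.3]
t 15.5 pos [409.2 330.8 341.3] F [-0.1  0.5 -0. ] gap 70.2 g 0.0 j6 0.9
```

View pics/top3.png

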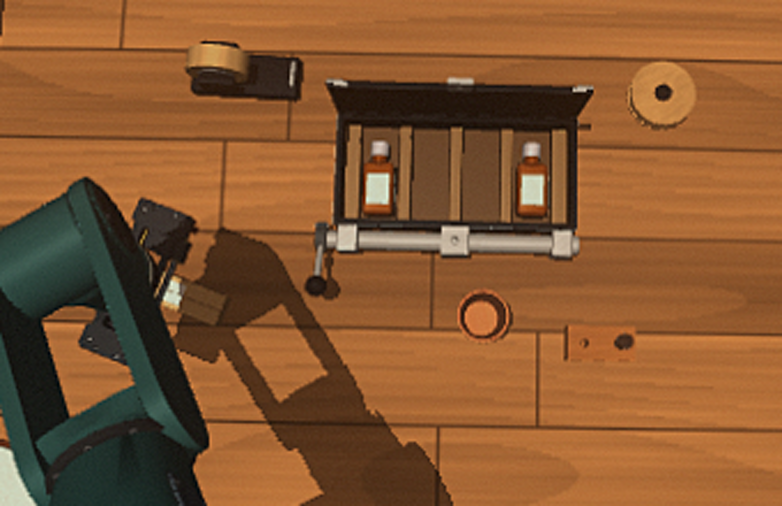

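Both flasks lie in bays at crop (379,180) and (532,180). The carton sits under the gripper at (195,297), and there is no fourth item. Picking the carton.

```bash
python3 -m inch '[[[-0.3,-1.4,45],[0,0,-0.005],0.6],[[0,0,40],[0,0,0],0.6],[[0,0,30],[0,0,0],0.6],[[0,0,13],[0,0,0],0.6],[[0,0,10],[0,0,0],0.6],[[0,0,0],[0,0,0],0.6],[[0,0,0],[0,0,0],-1],[[0,0,0],[0,0,0],-1],[[0,0,0],[0,0,0],-1],[[0,0,0],[0,0,0],-1],[[0,0,0],[0,0,0],-1]]' 20; python3 -m inch '[[[0,0,-40],[0,0,0],-1],[[0,0,-45],[0,0,0],-1],[[0,0,-40],[0,0,0.136],-1],[[0,0,0],[0,0,0.136],-1],[[0,0,0],[0,0,0.136],-1],[[0,0,0],[0,0,0.136],-1],[[0,0,0],[0,0,0.136],-1],[[0,0,0],[0,0,0.136],-1],[[0,0,0],[0,0,0.136],-1],[[0,0,0],[0,0,0.136],-1],[[0,0,0],[0,0,0.136],-1],[[0,0,0],[0,0,0],-1]]'; python3 -c "
from h import *
plan(572,11.7,330,-0.2)"
```

```text
time: 16.7
tool_pos: [408.0, 331.2, 203.9]
ee_rot: [-0.0, 0.818, 0.575, 0.001]
ft_force: [-2.1, -0.6, 7.0]
finger_gap: 41.6
grasp_force: 20.0
time: 17.9
tool_pos: [407.5, 330.9, 327.9]
ee_rot: [0.0, 1.0, 0.0, -0.0]
ft_force: [0.8, 0.5, -1.3]
finger_gap: 41.8
grasp_force: 20.0
shift [164.3 319.3  -2.1] turn [0.0003 0.0006 0.0041] shift after turn [165.6 318.6  -2.1]
t 17.9 pos [407.5 330.9 327.9] F [ 0.8  0.5 -1.3] gap 41.8 g 20.0 j6 2.12
```

```bash
python3 -m inch '[[[0,0,0],[0,0,0.004],-1],[[20.7,39.8,0],[0,0,0],-1],[[20.7,39.8,0],[0,0,0],-1],[[20.7,39.8,0],[0,0,0],-1],[[20.7,39.8,0],[0,0,0],-1],[[20.7,39.8,0],[0,0,0],-1],[[20.7,39.8,0],[0,0,0],-1],[[20.7,39.8,0],[0,0,0],-1],[[20.7,39.8,0],[0,0,0],-1],[[0,0,35],[0,0,0],-1],[[0,0,23],[0,0,0],-1],[[0,0,0],[0,0,0],-1]]'; python3 -m inch '[[[0,0,0],[0,0,0],-1]]'>/dev/null; python3 -c "
from h import *
plan(572,11.7,212.5,-0.2)"
```

```text
time: 19.1
tool_pos: [571.0, 11.8, 267.0]
ee_rot: [-0.0, 1.0, -0.0, -0.003]
ft_force: [-0.8, 1.0, -0.8]
finger_gap: 41.8
grasp_force: 20.0
shift [-0.4  0.7 57.6] turn [-0.0002  0.0012  0.0029] shift after turn [-0.5  0.7 57.6]
t 19.2 pos [572.5  12.4 270.1] F [ 0.2  0.3 -1. ] gap 41.8 g 20.0 j6 1.47
```

```bash
python3 -m inch '[[[-0.4,0.7,20],[0,0,0.003],-1],[[0,0,15],[0,0,0],-1],[[0,0,10],[0,0,0],-1],[[0,0,7],[0,0,0],-1],[[0,0,5.3],[0,0,0],-1],[[0,0,0],[0,0,0],-1],[[0,0,0],[0,0,0],-1],[[0,0,0],[0,0,0],0.25],[[0,0,0],[0,0,0],0.25],[[0,0,0],[0,0,0],0.25]]'; python3 -m inch '[[[0,0,-20],[0,0,0],0.25],[[0,0,-46],[0,0,0],0.25],[[0,0,-46],[0,0,0],-1],[[0,0,-46],[0,0,0],-1],[[0,0,-46],[0,0,0],-1],[[0,0,-46],[0,0,0],-1],[[0,0,0],[0,0,0],-1]]'; python3 - <<'E'
from h import *
plan(720,-23,463,-0.2)
c=grab('side');save(c,'side4',crop=(150,80,350,280),s=3)
W=cloud(c)
E
```

```text
time: 20.2
tool_pos: [572.5, 11.5, 213.2]
ee_rot: [-0.0, 1.0, -0.003, 0.0]
ft_force: [0.2, 0.8, -0.2]
finger_gap: 54.8
grasp_force: 0.0
time: 20.9
tool_pos: [574.0, 11.5, 470.3]
ee_rot: [0.001, 1.0, -0.003, 0.007]
ft_force: [0.4, -1.4, 0.6]
finger_gap: 18.4
grasp_force: 0.0
shift [146.1  33.7   9.3] turn [ 0.0012 -0.0132 -0.0016] shift after turn [146.2  33.9   7.3]
t 20.9 pos [574.   11.5 470.3] F [ 0.4 -1.4  0.6] gap 18.4 g 0.0 j6 1.48
```

View pics/side4.png

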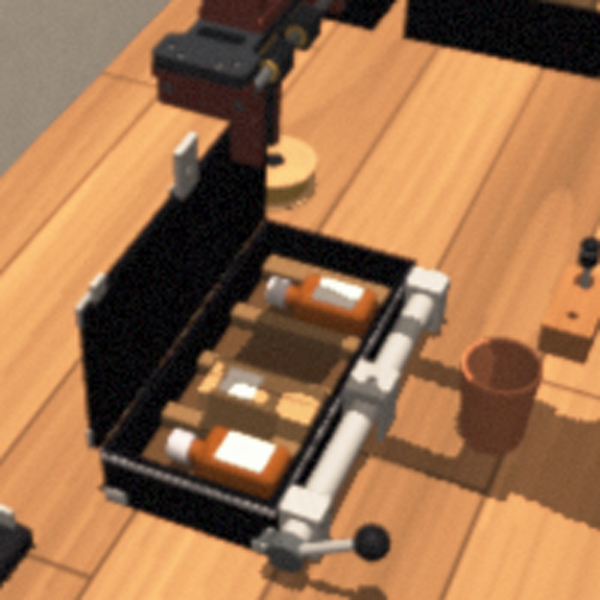

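All three goods lie down between the ribs, with bay 1 empty at (285,345). Next I go over the lid to its back.

```bash
python3 -m inch '[[[36,8,1],[0,0,0],-1],[[36,8,1],[0,0,0],-1],[[36,9,1],[0,0,0],-1],[[38,9,1],[0,0,0],-1],[[0,0,0],[0,0,0],-1],[[0,0,30],[0,0,0],-1],[[0,0,30],[0,0,0],-1],[[0,0,25],[0,0,0],-1],[[0,0,0],[0,0,0],-1],[[0,0,0],[0,0,0],-1]]'; python3 - <<'E'
from h import *
plan(690,-23,377,-0.2)
r=135
for th in (90,80,70,60,50,40,30,20,10,0):
    a=np.radians(th); print(th,(655-r*np.cos(a)+10*np.sin(a)+10*np.sin(a)).round(1),(242+r*np.sin(a)+10*np.cos(a)).round(1))
E
```

```text
time: 21.95
tool_pos: [717.4, -23.0, 373.0]
ee_rot: [-0.0, 1.0, -0.003, -0.001]
ft_force: [0.6, -0.4, 1.2]
finger_gap: 0.5
grasp_force: 0.0
shift [-27.4   0.2  -3.9] turn [-0.0005  0.0026 -0.0016] shift after turn [-27.4   0.1  -4. ]
t 21.95 pos [717.4 -23.  373. ] F [ 0.6 -0.4  1.2] gap 0.5 g 0.0 j6 1.45
90 675.0 377.0
80 651.3 376.7
70 627.6 372.3
60 604.8 363.9
50 583.5 351.8
40 564.4 336.4
30 548.1 318.2
20 535.0 297.6
10 525.5 275.3
0 520.0 252.0
```

```bash
python3 -m inch '[[[-21,0,-2],[0,0,0],-1],[[-21,0,-2],[0,0,0],-1],[[-12,0,0],[0,0,0],-1],[[-12,0,0.3],[0,0,0],-1],[[-12,0,2],[0,0,0],-1],[[-11.7,0,2.4],[0,0,0],-1],[[-11.4,0,4],[0,0,0],-1],[[-11.4,0,4.4],[0,0,0],-1],[[-10.7,0,6],[0,0,0],-1],[[-10.6,0,6.1],[0,0,0],-1],[[-9.6,0,7.5],[0,0,0],-1],[[-9.5,0,7.9],[0,0,0],-1]]';python3 -c "
from h import *
plan(564.4,-23,336.4,-0.2)"
```

```text
time: 23.15
tool_pos: [565.2, -22.4, 337.6]
ee_rot: [0.0, 1.0, -0.003, 0.001]
ft_force: [1.8, 0.1, -0.0]
finger_gap: 0.4
grasp_force: 0.9
shift [-0.8  0.6  1.2] turn [ 0.0002 -0.0024 -0.0017] shift after turn [-0.8  0.6  1.2]
t 23.15 pos [565.2 -22.4 337.6] F [ 1.8  0.1 -0. ] gap 0.4 g 0.9 j6 1.41
```

```bash
python3 -m inch '[[[-8.2,0,9],[0,0,0],-1],[[-8.1,0,9.2],[0,0,0],-1],[[-6.6,0,10.2],[0,0,0],-1],[[-6.5,0,10.4],[0,0,0],-1],[[-4.8,0,11],[0,0,0],-1],[[-4.7,0,11.3],[0,0,0],-1],[[-2.8,0,11.5],[0,0,0],-1],[[-2.7,0,8],[0,0,0],-1],[[0,0,2],[0,0,0],-1],[[0,0,1],[0,0,0],-1],[[0,0,0],[0,0,0],-1]]';python3 -c "
from h import *
plan(520,-23,252,-0.2)
c=grab('side');save(c,'side5',crop=(150,80,350,280),s=3)"
```

```text
time: 24.25
tool_pos: [520.8, -22.1, 253.5]
ee_rot: [-0.0, 1.0, -0.003, -0.0]
ft_force: [-0.2, -0.1, 1.1]
finger_gap: 0.4
grasp_force: 0.0
shift [-0.8  0.9  1.5] turn [-0.0002  0.0004 -0.0017] shift after turn [-0.8  0.9  1.5]
t 24.25 pos [520.8 -22.1 253.5] F [-0.2 -0.1  1.1] gap 0.4 g 0.0 j6 1.4
```

View pics/side5.png

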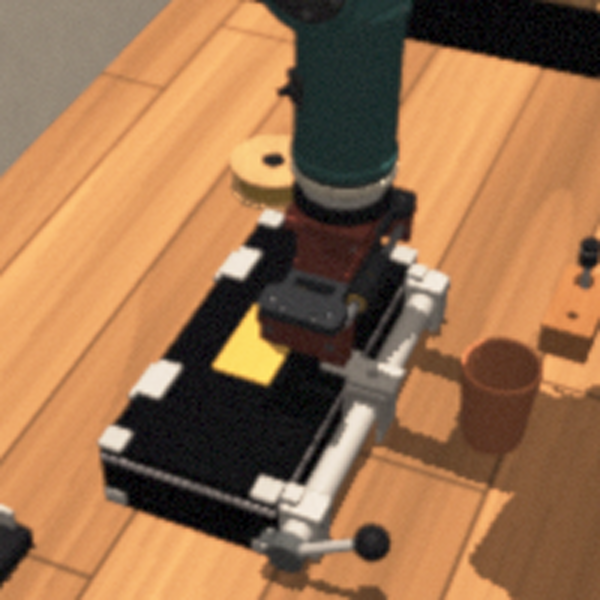

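The lid is down on the case to within 1–2 mm, so I press it gently home.

```bash
python3 -m inch '[[[0,0,1],[0,0,0],-1],[[0,0,1],[0,0,0],-1],[[0,0,0],[0,0,0],-1]]';python3 -m inch '[[[0,0,0.7],[0,0,0],-1],[[0,0,0.5],[0,0,0],-1],[[0,0,0],[0,0,0],-1]]'
```

```text
time: 24.6
tool_pos: [521.1, -22.2, 252.3]
ee_rot: [0.0, 1.0, -0.003, 0.001]
ft_force: [-1.5, 0.5, 5.5]
finger_gap: 0.4
grasp_force: 2.9
time: 24.9
tool_pos: [521.1, -22.2, 252.2]
ee_rot: [0.0, 1.0, -0.003, 0.001]
ft_force: [-4.4, 0.8, 17.9]
finger_gap: 0.4
grasp_force: 8.7
```

The lid is shut, with 18 N on it and no further travel. I lift clear and look at the hasp hole and the pin.

```bash
python3 -m inch '[[[0,0,-30],[0,0,0],-1],[[0,0,-45],[0,0,0],-1],[[0,0,-30],[0,0,0],0.1],[[0,47,0],[0,0,0],0.1],[[0,47,0],[0,0,0],0.1],[[0,47,0],[0,0,0],0.1],[[0,47,0],[0,0,0],0.1],[[0,0,0],[0,0,0],0.1]]'; python3 - <<'E'
from h import *
plan(358,-240.5,300,0)
c=grab('top');s=grab('side')
def cr(c,u0,v0,u1,v1,k): return cv2.resize(c['image'][v0:v1,u0:u1,::-1],None,fx=k,fy=k,interpolation=cv2.INTER_CUBIC)
pt=proj(c,[[487.3,-22.5,66],[358,-240.5,84]]);ps=proj(s,[[487.3,-22.5,66],[358,-240.5,84]])
print(pt,ps)
tiles=[]
for cam,p in((c,pt),(s,ps)):
    row=[]
    for q in p:
        u,v=q.round().astype(int); print(u-18,v-14); row.append(cr(cam,u-18,v-14,u+18,v+14,10))
    tiles.append(np.hstack(row))
cv2.imwrite('pics/holes.png',np.vstack(tiles))
E
```

```text
time: 25.7
tool_pos: [520.2, -215.4, 355.8]
ee_rot: [0.002, 1.0, -0.005, 0.001]
ft_force: [-0.7, 0.3, -0.3]
finger_gap: 45.0
grasp_force: 0.0
shift [-162.1   26.5   55.6] turn [ 0.0033 -0.0022 -0.0097] shift after turn [-162.2   25.1   55.8]
t 25.7 pos [ 520.2 -215.4  355.8] F [-0.7  0.3 -0.3] gap 45.0 g 0.0 j6 1.07
[[257.12801866 213.82438023]
 [330.73396104 258.17685213]] [[273.41966783 205.02647174]
 [346.60021642 161.56217239]]
239 200
313 244
255 191
329 148
```

View pics/holes.png

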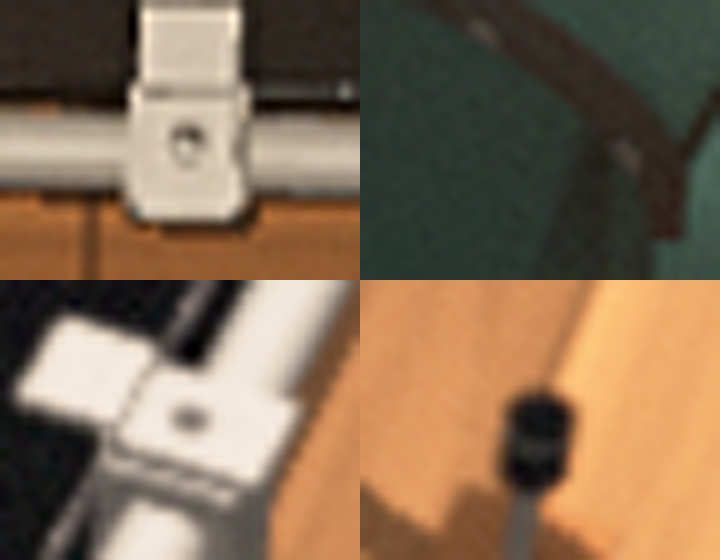

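Top view: the hasp hole is at tile (187,144), i.e. pixel (257.2,213.9), within 0.15 px of the prediction. In the side view it is at (273.5,204.4), about 0.7 px off. The pin head is at side pixel (346.2,163.5). Moving over the pin.

```bash
python3 -m inch '[[[0,0,0],[0.003,-0.002,-0.01],0.1],[[-40,6,14],[0,0,0],0.1],[[-40,6,14],[0,0,0],0.1],[[-41,6.5,14],[0,0,0],0.1],[[-41,6.5,14],[0,0,0],0.1],[[0,0,0],[0,0,0],0.1],[[0,0,0],[0,0,0],0.1]]'; python3 - <<'E'
from h import *
plan(358,-240.4,236,0)
s=load('side');print(proj(s,[[358,-240.4,72],[358,-240.4,84],[487.3,-22.5,66]]))
def back(c,u,v,z):
    f=lambda p:0
    n=cv2.undistortPoints(np.array([[[u,v]]],float),c['camera_matrix'],np.array([float(c['k1']),0,0,0])).ravel()
    Rm=cv2.Rodrigues(c['rvec'])[0];C=-Rm.T@c['tvec'].ravel();d=Rm.T@[n[0],n[1],1];return (C+d*(z-C[2])/d[2]).round(1)
print(back(s,346.2,163.5,72),back(s,273.55,204.35,66),back(load('top'),257.2,213.95,66))
E
```

```text
time: 26.5
tool_pos: [357.5, -234.6, 299.7]
ee_rot: [-0.002, 1.0, 0.003, -0.001]
ft_force: [0.2, -0.9, 0.2]
finger_gap: 47.8
grasp_force: 0.0
shift [ 0.6  6.  63.6] turn [-0.0039  0.0022  0.005 ] shift after turn [ 0.5  5.8 63.7]
t 26.5 pos [ 357.5 -234.6  299.7] F [ 0.2 -0.9  0.2] gap 47.8 g 0.0 j6 0.82
[[345.88503489 164.98480843]
 [346.59129199 161.58373203]
 [273.41966783 205.02647174]]
[ 358.8 -247.    72. ] [487.8 -24.9  66. ] [486.9 -22.7  66. ]
```

```bash
python3 -m inch '[[[0.6,6,20],[-0.004,0.002,0.005],0.1],[[0,0,20],[0,0,0],0.1],[[0,0,15],[0,0,0],0.1],[[0,0,8.6],[0,0,0],0.1],[[0,0,0],[0,0,0],0.1],[[0,0,0],[0,0,0],-0.4],[[0,0,0],[0,0,0],-0.6],[[0,0,0],[0,0,0],-1],[[0,0,0],[0,0,0],-1],[[0,0,0],[0,0,0],-1],[[0,0,0],[0,0,0],-1]]' 8; python3 - <<'E'
from h import *
plan(358,-240.4,236,0)
E
```

```text
time: 27.6
tool_pos: [358.5, -241.9, 236.3]
ee_rot: [0.001, 1.0, -0.0, 0.0]
ft_force: [-0.5, -0.2, 3.2]
finger_gap: 20.0
grasp_force: 8.0
shift [-0.5 -1.5  0.3] turn [ 0.0015 -0.0007 -0.0005] shift after turn [-0.5 -1.5  0.3]
t 27.6 pos [ 358.5 -241.9  236.3] F [-0.5 -0.2  3.2] gap 20.0 g 8.0 j6 0.82
```

```bash
python3 -m inch '[[[0,0,0],[0,0,0],-1],[[0,0,-10],[0,0,0],-1],[[0,0,-20],[0,0,0],-1],[[0,0,-30],[0,0,0],-1],[[0,0,-34],[0,0,0],-1],[[40,0,0],[0,0,0],-1],[[45,0,0],[0,0,0],-1],[[44,0,0],[0,0,0],-1],[[0,0,0],[0,0,0],-1]]' 25;  python3 -m inch '[[[0,-44,0],[0,0,0],-1],[[0,-44,0],[0,0,0],-1],[[0,-44,0],[0,0,0],-1],[[0,-44,0],[0,0,0],-1],[[0,-43,0],[0,0,0],-1],[[0,0,0],[0,0,0],-1],[[0,0,0],[0,0,0],-1]]'; python3 - <<'E'
from h import *
plan(487.3,-22.7,312,0)
E
```

```text
time: 28.5
tool_pos: [492.1, -242.2, 331.1]
ee_rot: [0.002, 1.0, 0.001, 0.003]
ft_force: [-1.0, 0.2, -1.2]
finger_gap: 19.2
grasp_force: 25.0
time: 29.2
tool_pos: [486.6, -22.1, 330.0]
ee_rot: [0.001, 1.0, 0.001, -0.0]
ft_force: [0.2, -0.5, -1.3]
finger_gap: 19.6
grasp_force: 25.0
shift [ 0.7  0.6 18. ] turn [0.0013 0.0009 0.0025] shift after turn [ 0.7  0.6 18. ]
t 29.2 pos [486.6 -22.1 330. ] F [ 0.2 -0.5 -1.3] gap 19.6 g 25.0 j6 1.38
```

Down to where the tip is a few mm above the hasp, then look from the side.

```bash
python3 -m inch '[[[0.7,0.6,10],[0.001,0.001,0.002],-1],[[0,0,15],[0,0,0],-1],[[0,0,0],[0,0,0],-1],[[0,0,0],[0,0,0],-1]]'; python3 - <<'E'
from h import *
plan(487.3,-22.7,300,0)
s=grab('side');p=manip.sense()['tool_pos']
tip=[p[0],p[1],p[2]-232.3]
print(tip,proj(s,[tip,[tip[0],tip[1],tip[2]+30],[487.3,-22.7,66],[*p[:2],p[2]-182]]))
save(s,'side6',crop=(243,150,303,225),s=8)
E
```

```text
time: 29.6
tool_pos: [488.0, -24.4, 304.3]
ee_rot: [-0.0, 1.0, -0.002, -0.0]
ft_force: [-0.8, 0.7, -1.5]
finger_gap: 19.7
grasp_force: 25.0
shift [-0.7 -1.7  4.3] turn [-0.0002  0.0005 -0.0041] shift after turn [-0.7 -1.7  4.3]
t 29.6 pos [488.  -24.4 304.3] F [-0.8  0.7 -1.5] gap 19.7 g 25.0 j6 1.38
[np.float64(488.2155285256081), np.float64(-24.27710580012471), np.float64(72.42670803935357)] [[273.45346859 202.6259923 ]
 [274.06343692 193.8693614 ]
 [273.44784369 204.97431901]
 [274.48928434 187.75580344]]
```

View pics/side6.png

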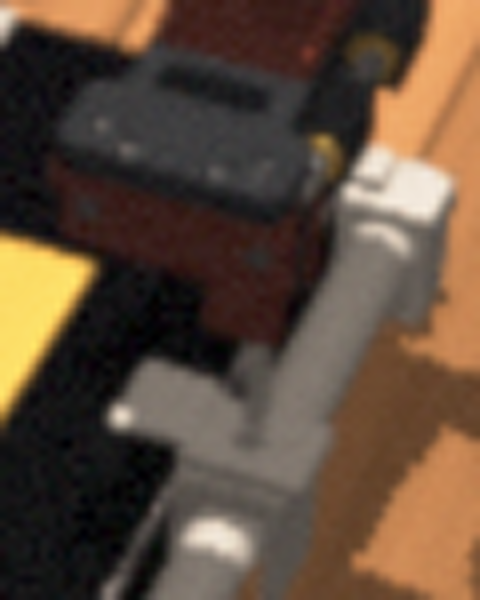

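The tip at crop (248,430) stands right over the hasp hole at (250,438). Lowering gently, watching the force.

```bash
for i in 1 2 3 4 ; do python3 -m inch '[[[0,0,0],[0,0,0],-1]]' | grep tool_pos; done; python3 -m inch '[[[0,0,3],[0,0,0],-1],[[0,0,2],[0,0,0],-1],[[0,0,0],[0,0,0],-1]]' | grep -E 'pos|force';python3 -m inch '[[[0,0,2],[0,0,0],-1],[[0,0,0],[0,0,0],-1]]' | grep -E 'pos|force';python3 -m inch '[[[0,0,2],[0,0,0],-1],[[0,0,0],[0,0,0],-1]]' | grep -E 'pos|force'
```

```text
tool_pos: [488.4, -23.9, 305.2]
tool_pos: [488.4, -23.6, 305.2]
tool_pos: [488.3, -23.4, 305.2]
tool_pos: [488.2, -23.3, 305.1]
tool_pos: [488.0, -23.2, 299.4]
ft_force: [0.0, 0.4, -1.3]
grasp_force: 25.0
tool_pos: [488.1, -23.2, 297.6]
ft_force: [0.2, -0.3, -0.8]
grasp_force: 25.0
tool_pos: [488.1, -23.3, 295.6]
ft_force: [-0.2, -0.1, -0.5]
grasp_force: 25.0
```

```bash
python3 -m inch '[[[0,0,2],[0,0,0],-1],[[0,0,0],[0,0,0],-1]]' | grep -E 'pos|force';python3 -m inch '[[[0,0,2],[0,0,0],-1],[[0,0,0],[0,0,0],-1]]' | grep -E 'pos|force';python3 -m inch '[[[0,0,2],[0,0,0],-1],[[0,0,0],[0,0,0],-1]]' | grep -E 'pos|force'
```

```text
tool_pos: [488.1, -23.3, 293.6]
ft_force: [0.2, -0.3, -1.1]
grasp_force: 25.0
tool_pos: [488.1, -23.3, 291.6]
ft_force: [0.6, 0.4, -0.9]
grasp_force: 25.0
tool_pos: [488.1, -23.2, 289.6]
ft_force: [0.1, -0.3, -0.4]
grasp_force: 25.0
```

Tip at about z = 57, already inside the lock hole with no force. Continuing to the shaft.

```bash
python3 -m inch '[[[0,0,3],[0,0,0],-1],[[0,0,0],[0,0,0],-1]]' | grep -E 'pos|force';python3 -m inch '[[[0,0,2],[0,0,0],-1],[[0,0,0],[0,0,0],-1]]' | grep -E 'pos|force';python3 -m inch '[[[0,0,1.5],[0,0,0],-1],[[0,0,0],[0,0,0],-1]]' | grep -E 'pos|force'
```

```text
tool_pos: [488.2, -23.3, 286.5]
ft_force: [0.7, 0.2, -0.3]
grasp_force: 25.0
tool_pos: [488.3, -23.3, 284.6]
ft_force: [0.4, 0.1, -0.9]
grasp_force: 25.0
tool_pos: [488.2, -23.3, 283.2]
ft_force: [0.6, -0.7, -0.4]
grasp_force: 25.0
```

Release the pin and go above the lever ball, estimated at (422,154,85).

```bash
python3 -m inch '[[[0,0,1],[0,0,0],-1],[[0,0,0],[0,0,0],-0.5],[[0,0,0],[0,0,0],-0.3],[[0,0,0],[0,0,0],-0.2],[[0,0,-10],[0,0,0],-0.2],[[0,0,-30],[0,0,0],-0.2],[[0,0,-35],[0,0,0],-0.2],[[0,0,0],[0,0,0],0.1]]'; python3 -m inch '[[[-16,-44.5,0],[0,0,0],0.1],[[-16,-44.5,0],[0,0,0],0.1],[[-16,-44.5,0],[0,0,0],0.1],[[-16,-44.5,0],[0,0,0],0.1],[[0,0,0],[0,0,0],0.1],[[0,0,0],[0,0,0],0.1],[[0,0,0],[0,0,0],0.1]]'; python3 - <<'E'
from h import *
plan(422,154.3,249,0)
c=grab('top');s=grab('side');W=cloud(c)
p=proj(c,[487.5,-22.5,130])[0].round().astype(int);P=W[p[1]-8:p[1]+9,p[0]-8:p[0]+9].reshape(-1,3);P=P[P[:,2]>100];print('pin head',len(P),P.mean(0),np.percentile(P[:,2],90) if len(P) else '')
im=np.vstack([cv2.resize(c['image'][170:270,130:330,::-1],None,fx=3,fy=3),cv2.resize(s['image'][170:270,180:380,::-1],None,fx=3,fy=3)]);cv2.imwrite('pics/p7.png',im)
E
```

```text
time: 32.75
tool_pos: [489.9, -23.6, 362.0]
ee_rot: [0.001, 1.0, -0.001, 0.005]
ft_force: [0.9, -0.1, -0.1]
finger_gap: 40.1
grasp_force: 0.0
time: 33.45
tool_pos: [424.8, 154.3, 357.3]
ee_rot: [0.0, 1.0, -0.001, 0.001]
ft_force: [0.4, 0.4, 0.9]
finger_gap: 48.2
grasp_force: 0.0
shift [-3.000e+00 -1.000e-01  1.083e+02] turn [ 0.0004 -0.0013 -0.0024] shift after turn [ -2.8  -0.  108.3]
t 33.45 pos [424.8 154.3 357.3] F [0.4 0.4 0.9] gap 48.2 g 0.0 j6 1.77
pin head 44 [490.68390595 -24.31876165 125.40237848] 131.00367834843266
```

View pics/p7.png

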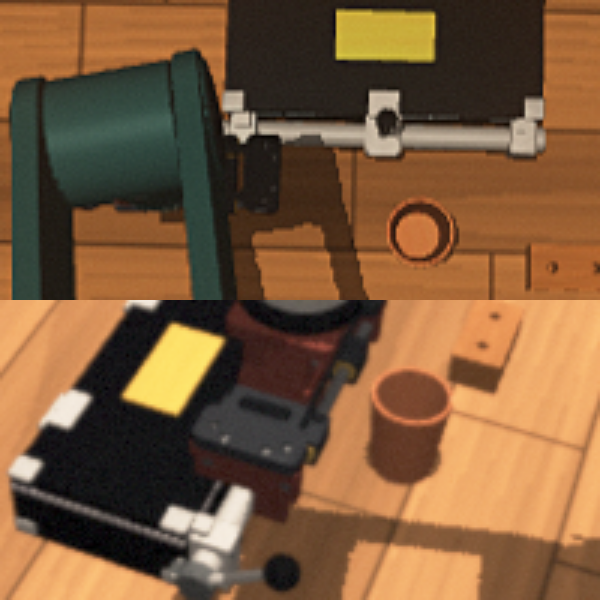

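The pin stands in the hasp (top tile (387,122), head top at z ≈ 131). The ball is at side pixel (273.7,260.3). Working out its angle.

```bash
python3 - <<'E'
from h import *
s=load('side')
for th in(-1.1,-1.05,-1,-.95,-.9,-.85): print(th,proj(s,[487.9+80*np.sin(th),154.5,38+80*np.cos(th)]).round(1), 487.9+80*np.sin(th),38+80*np.cos(th))
E
```

```text
-1.1 [[275.5 264.4]] 416.60341119508513 74.2876897140462
-1.05 [[274.8 263.1]] 418.50614195247863 77.80568383133816
-1 [[274.  261.8]] 420.58232121536827 81.22418446945119
-0.95 [[273.1 260.5]] 422.8267596168501 84.53464715711068
-0.9 [[272.1 259.2]] 425.2338472298013 87.72879746165316
-0.85 [[271. 258.]] 427.7975675887766 90.79865167079858
```

```bash
python3 -m inch '[[[-2.5,0,30],[0,0,0],0.1],[[0,0,40],[0,0,0],0.1],[[0,0,25],[0,0,0],0.1],[[0,0,14],[0,0,0],0.1],[[0,0,0],[0,0,0],0.1],[[0,0,0],[0,0,0],0.1],[[0,0,0],[0,0,0],-1],[[0,0,0],[0,0,0],-1],[[0,0,0],[0,0,0],-1],[[0,0,0],[0,0,0],-1],[[0,0,0],[0,0,0],-1]]' 15; python3 - <<'E'
from h import *
plan(422.4,154.3,248,0)
for t in np.arange(-.96,.7,.08): print(round(t,2),(487.9+80*np.sin(t)).round(1),(38+80*np.cos(t)+163).round(1))
E
```

```text
time: 34.65
tool_pos: [422.4, 154.4, 248.8]
ee_rot: [0.001, 1.0, -0.0, 0.001]
ft_force: [1.0, -4.8, 1.4]
finger_gap: 27.1
grasp_force: 15.0
shift [0.  0.1 0.8] turn [ 0.0012 -0.0023 -0.001 ] shift after turn [0.  0.1 0.8]
t 34.65 pos [422.4 154.4 248.8] F [ 1.  -4.8  1.4] gap 27.1 g 15.0 j6 1.77
-0.96 422.4 246.9
-0.88 426.2 252.0
-0.8 430.5 256.7
-0.72 435.1 261.1
-0.64 440.1 265.2
-0.56 445.4 268.8
-0.48 451.0 272.0
-0.4 456.7 274.7
-0.32 462.7 276.9
-0.24 468.9 278.7
-0.16 475.2 280.0
-0.08 481.5 280.7
-0.0 487.9 281.0
0.08 494.3 280.7
0.16 500.6 280.0
0.24 506.9 278.7
0.32 513.1 276.9
0.4 519.1 274.7
0.48 524.8 272.0
0.56 530.4 268.8
0.64 535.7 265.2
```

```bash
cat > pinz.py <<'E'
from h import *
s0=manip.sense()
c=grab('top');W=cloud(c)
p=proj(c,[488,-22.8,110])[0].round().astype(int);P=W[p[1]-9:p[1]+10,p[0]-9:p[0]+10].reshape(-1,3);P=P[P[:,2]>74]
q=s0['tool_pos'];th=np.arctan2(q[0]-487.9,q[2]-201)
print('pin top z',len(P),np.percentile(P[:,2],85).round(1) if len(P) else None,'pos',q.round(1),'th',th.round(3),'r',np.hypot(q[0]-487.9,q[2]-201).round(1),'F',np.round(s0['ft_force'],1),'gap',round(s0['finger_gap'],1))
E
python3 -m inch '[[[3.8,0,-4],[0,0,0],-1],[[4.3,0,-4.7],[0,0,0],-1],[[4.6,0,-4.4],[0,0,0],-1],[[5,0,-4.1],[0,0,0],-1],[[5.3,0,-3.6],[0,0,0],-1],[[5.6,0,-3.2],[0,0,0],-1],[[5.7,0,-2.7],[0,0,0],-1],[[0,0,0],[0,0,0],-1],[[0,0,0],[0,0,0],-1]]'>/dev/null; python3 pinz.py
```

```text
pin top z 56 130.0 pos [455.9 154.2 275.6] th -0.405 r 81.2 F [-2.6 -6.1  5.4] gap 27.0
```

```bash
cat >> pinz.py <<'E'
import sys; sys.exit(0 if len(P) and np.percentile(P[:,2],85)>120 else 1)
E
python3 -m inch '[[[6,0,-2.2],[0,0,0],-1],[[0,0,0],[0,0,0],-1],[[0,0,0],[0,0,0],-1]]'>/dev/null; python3 pinz.py && python3 -m inch '[[[6.2,0,-1.8],[0,0,0],-1],[[0,0,0],[0,0,0],-1],[[0,0,0],[0,0,0],-1]]'>/dev/null && python3 pinz.py && python3 -m inch '[[[6.3,0,-1.3],[0,0,0],-1],[[0,0,0],[0,0,0],-1],[[0,0,0],[0,0,0],-1]]'>/dev/null && python3 pinz.py && python3 -m inch '[[[6.3,0,-0.7],[0,0,0],-1],[[0,0,0],[0,0,0],-1],[[0,0,0],[0,0,0],-1]]'>/dev/null && python3 pinz.py && python3 -m inch '[[[6.4,0,-0.3],[0,0,0],-1],[[0,0,0],[0,0,0],-1],[[0,0,0],[0,0,0],-1]]'>/dev/null && python3 pinz.py
```

```text
pin top z 53 128.9 pos [461.7 154.2 277.8] th -0.328 r 81.2 F [-3.  -7.1  6. ] gap 27.1
pin top z 57 128.9 pos [468.1 154.2 279.7] th -0.247 r 81.2 F [-3.8 -6.1  5.9] gap 27.0
pin top z 56 129.3 pos [474.6 154.1 281.1] th -0.165 r 81.2 F [-1.8 -6.1  6.4] gap 26.7
pin top z 67 129.5 pos [481.2 154.1 281.9] th -0.083 r 81.2 F [-1.8 -5.5  5.4] gap 27.0
pin top z 56 129.2 pos [487.9 154.  282.4] th -0.0 r 81.4 F [-0.6 -7.1  5.6] gap 27.0
```

```bash
python3 -m inch '[[[6.4,0,0.3],[0,0,0],-1],[[0,0,0],[0,0,0],-1],[[0,0,0],[0,0,0],-1]]'>/dev/null; python3 pinz.py && python3 -m inch '[[[6.3,0,0.9],[0,0,0],-1],[[0,0,0],[0,0,0],-1],[[0,0,0],[0,0,0],-1]]'>/dev/null && python3 pinz.py && python3 -m inch '[[[6.3,0,1.3],[0,0,0],-1],[[0,0,0],[0,0,0],-1],[[0,0,0],[0,0,0],-1]]'>/dev/null && python3 pinz.py && python3 -m inch '[[[6.2,0,1.8],[0,0,0],-1],[[0,0,0],[0,0,0],-1],[[0,0,0],[0,0,0],-1]]'>/dev/null && python3 pinz.py && python3 -m inch '[[[6,0,2.2],[0,0,0],-1],[[0,0,0],[0,0,0],-1],[[0,0,0],[0,0,0],-1]]'>/dev/null && python3 pinz.py && python3 -m inch '[[[5.7,0,2.7],[0,0,0],-1],[[0,0,0],[0,0,0],-1],[[0,0,0],[0,0,0],-1]]'>/dev/null && python3 pinz.py && python3 -m inch '[[[5.6,0,3.2],[0,0,0],-1],[[0,0,0],[0,0,0],-1],[[0,0,0],[0,0,0],-1]]'>/dev/null && python3 pinz.py
```

```text
pin top z 59 129.1 pos [494.7 154.  282.2] th 0.083 r 81.5 F [-0.5 -7.3  5.1] gap 26.9
pin top z 53 128.7 pos [501.3 154.  281.5] th 0.166 r 81.6 F [ 0.7 -8.1  4.4] gap 27.0
pin top z 58 128.7 pos [508.  154.  280.3] th 0.248 r 81.8 F [ 2.9 -7.   4.4] gap 26.0
pin top z 58 103.7 pos [514.6 153.9 278.7] th 0.331 r 82.1 F [ 2.5 -7.6  4.8] gap 25.9
```

The pin dropped at lever angle ≈ 0.33 (head top ~100 mm). Now release the ball and move over the pin.

```bash
python3 -m inch '[[[0,0,0],[0,0,0],0.1],[[0,0,0],[0,0,0],0.1],[[0,0,0],[0,0,0],0.1],[[0,0,-20],[0,0,0],0.1],[[0,0,-35],[0,0,0],0.1],[[-6.5,44,0],[0,0,0],-1],[[-6.5,44.5,0],[0,0,0],-1],[[-6.5,44.5,0],[0,0,0],-1],[[-6.5,44.5,0],[0,0,0],-1],[[0,0,0],[0,0,0],-1],[[0,0,0],[0,0,0],-1],[[0,0,0],[0,0,0],-1]]'; python3 -c "
from h import *
plan(488.2,-23.2,286,0)"
```

```text
time: 39.95
tool_pos: [486.4, -21.9, 332.0]
ee_rot: [-0.0, 1.0, -0.001, 0.0]
ft_force: [0.2, -0.3, 0.7]
finger_gap: 0.7
grasp_force: 0.0
shift [ 1.8  1.4 46. ] turn [-0.0008 -0.0009 -0.0019] shift after turn [ 1.8  1.3 46. ]
t 39.95 pos [486.4 -21.9 332. ] F [ 0.2 -0.3  0.7] gap 0.7 g 0.0 j6 1.38
```

```bash
python3 -m inch '[[[1.8,1.4,26],[0,0,0],-1],[[0,0,20],[0,0,0],-1],[[0,0,0],[0,0,0],-1],[[0,0,0],[0,0,0],-1]]' | grep -E 'pos|force'; python3 -m inch '[[[0,0,3],[0,0,0],-1],[[0,0,2],[0,0,0],-1],[[0,0,0],[0,0,0],-1]]' | grep -E 'pos|force'; python3 -m inch '[[[0,0,2],[0,0,0],-1],[[0,0,0],[0,0,0],-1]]' | grep -E 'pos|force';python3 -m inch '[[[0,0,2],[0,0,0],-1],[[0,0,0],[0,0,0],-1]]' | grep -E 'pos|force'
```

```text
tool_pos: [488.3, -22.9, 286.0]
ft_force: [-0.0, 0.1, -0.4]
grasp_force: 0.0
tool_pos: [488.3, -24.1, 281.4]
ft_force: [-0.1, -0.5, -0.3]
grasp_force: 0.0
tool_pos: [488.4, -24.3, 279.3]
ft_force: [0.7, 0.7, 0.9]
grasp_force: 0.6
tool_pos: [488.4, -24.3, 277.3]
ft_force: [-0.8, -0.1, 1.9]
grasp_force: 1.0
```

```bash
python3 -m inch '[[[0,0,2],[0,0,0],-1],[[0,0,0],[0,0,0],-1]]' | grep -E 'pos|force'; python3 -m inch '[[[0,0,2],[0,0,0],-1],[[0,0,0],[0,0,0],-1]]' | grep -E 'pos|force'; python3 -m inch '[[[0,0,1.5],[0,0,0],-1],[[0,0,0],[0,0,0],-1]]' | grep -E 'pos|force'
```

```text
tool_pos: [488.2, -24.2, 274.9]
ft_force: [-0.3, -1.5, -0.2]
grasp_force: 0.0
tool_pos: [488.1, -24.2, 272.8]
ft_force: [0.2, 0.1, 1.3]
grasp_force: 0.2
tool_pos: [488.4, -24.2, 272.2]
ft_force: [-2.5, 0.9, 11.0]
grasp_force: 5.6
```

```bash
python3 -m inch '[[[0,0,1],[0,0,0],-1],[[0,0,0],[0,0,0],-1]]' | grep -E 'pos|force'; python3 -m inch '[[[0,0,-10],[0,0,0],-1],[[0,0,-40],[0,0,0],-1],[[0,0,-40],[0,0,0],-1],[[-20,40,-10],[0,0,0],-1],[[-20,45,0],[0,0,0],-1],[[-20,45,0],[0,0,0],-1],[[-20,45,0],[0,0,0],-1],[[0,0,0],[0,0,0],-1],[[0,0,0],[0,0,0],-1],[[0,0,0],[0,0,0],-1]]'; python3 - <<'E'
from h import *
c=grab('top');s=grab('side');W=cloud(c)
p=proj(c,[488,-22.8,90])[0].round().astype(int);P=W[p[1]-9:p[1]+10,p[0]-9:p[0]+10].reshape(-1,3);P=P[P[:,2]>76];print(np.percentile(P[:,2],85),len(P))
save(s,'fin',crop=(60,80,400,380),s=2)
P,r=blob(W,[int(x/1.5) for x in (380,345,435,395)],60,100);print('tumbler',np.round(r[0],1))
E
```

```text
tool_pos: [488.4, -24.2, 272.1]
ft_force: [-4.3, 0.9, 21.2]
grasp_force: 10.4
time: 42.85
tool_pos: [407.8, -198.2, 370.2]
ee_rot: [-0.001, 1.0, -0.001, 0.0]
ft_force: [-0.3, -0.1, -0.4]
finger_gap: 0.5
grasp_force: 0.0
92.90803913815107 45
tumbler [388.1 -61.8]
```

View pics/fin.png

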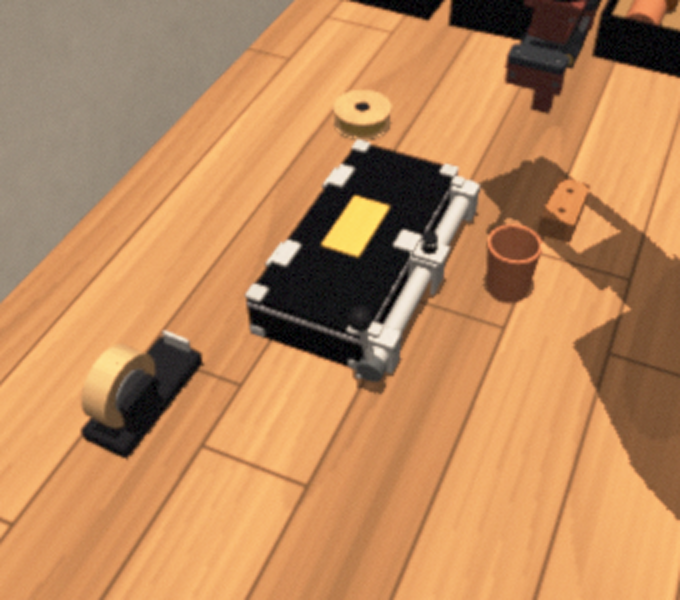

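The lid is closed and the pin's head sits on the hasp at (430,242), top about 90 mm. The lever leans back, the other items are where they were, and the robot is clear. Handing in.

```bash
python3 -c "
from plant import manip
print(manip.finish_job())"
```

```text
the job is handed in; nothing more can be done
None
```

The two flasks and one carton lie flat in separate bays, the lid is closed, and the pin is pushed fully home in the lock. The tumbler, tape dispenser and reel were left alone, and I handed the job in at about 43 s of the 210 s; no verdict came back.

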